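# Hang the edge guide on the keeper peg

### The job

Put the ski edge guide with the eye away on the peg that has the drop flap: slide its eye along the peg until the flap has swung up and fallen shut behind it. Then prove it is caught by drawing the guide back against the shut flap with a steady pull of about 6 N (never above 12 N on the flap) for a second, and let go so that it hangs freely by its eye. Be gentle with the stand, never pushing on it with more than 25 N, and leave everything else on the bench where it is.

Things in the scene. Friction and masses are not known exactly. Their poses are not given: they have to be found in the camera images.
- guide: Ski edge guide: black plastic sled 36 (x) x 80 (y) x 30 mm with a steel strip, standing on its sole; from its middle rises a flat aluminium lug 5 mm thick (along x): 52 mm wide from 30 to 86 mm above the sole, with the eye in it, then a tab 36 mm wide from 86 to 118 mm. Mass 0.24 to 0.36 kg. Origin: centre of the underside; z up. The same turned half round.
- guide_eye (a point): Centre of the guide's eye, 61 mm above its sole: an opening through the lug along the guide's x, 32 mm wide, 30 mm high (46 to 76 mm above the sole), with slanted upper corners, so that it centres itself when hung. Axes as the guide.
- guide_tab (a point): Grip point on the guide's tab, 106 mm above its sole; fingers close along the guide's x. Fingertips at least 85 mm above the sole clear the peg. Axes as the guide.
- stand: Fixed tool stand: blue base plate 150 x 110 x 12 mm, dark post 24 x 30 mm, 160 mm high, 31 to 55 mm along +x from the origin. On the post's -x side the steel peg with the flap, pointing to -x. On its +x side a plain peg with a scraper on it, 120 mm high, no flap: not to be used. Origin: on the bench under the flap peg's axis, 68 mm towards the post from the peg's tip. z up.
- peg_tip (a point): Tip of the flap peg, on its axis, 150 mm above the bench. The peg is level, 12 mm across, 58 mm long from tip to shoulder. Axes as the stand: +x runs along the peg from tip to post, z up. When the guide hangs, its eye's centre lies 9 mm below the peg's axis. The collar that carries the flap is clamped at an unmeasured place, its pivot 4 to 22 mm from the tip.
- peg_shoulder (a point): Centre of the shoulder's face, on the peg's axis, 58 mm from the tip along +x; the shoulder is 22 mm across, rigid, and stops the lug. A lug held against it has passed the flap, however the collar is set. Axes as the stand.
- flap (a joint): Angle (rad) of the flap, a 60 g tongue 4 mm thick, 10 wide, hanging under the peg, 31 mm long from its pivot. 0: down on its rigid stop, tip leaning 4 mm to the post; up to 1.35 when pushed to the post by an eye's lower edge (below 1 N); falls back once the lug is 22 to 33 mm past the pivot (less if held low). Cannot swing to the tip: a lug drawn back meets it 4 to 9 mm past the pivot.
- plain_guide: Bystander: the same black sled (36 x 80 x 30 mm) with a round knob on a stem instead of the lug, 76 mm high, no eye. Origin under its centre.
- cork_block: Bystander: cork block 60 x 100 x 35 mm.
- tape_roll: Bystander: yellow tape roll 110 mm across, 24 mm high.
- wax_bar: Bystander: red wax bar 35 x 90 x 22 mm.
- wax_tin: Bystander: steel tin 64 mm across, 50 mm high.
- driver: Bystander: screwdriver lying flat between the robot and the guides.
- base_brush: Bystander: wooden base brush 50 x 110 x 40 mm.
There are look-alikes about, which are no part of the job. What is shaped like the guide but blue or red is not meant.

How it is judged:
By the outcome, as a careful person would: the job done as asked, in the order asked, and still so for the second after the job is handed in, with the robot touching nothing.
It also fails if it takes over 72 s, if anything falls off the work surface, if the arm or the gripper's body presses on something with over 40 N, if the wrist force passes 120 N, or if a joint passes its speed limit or range.

### The arm

A 6-joint arm with a two-finger parallel gripper is mounted at the origin on the work surface. World frame = base frame: x ahead of the robot, y to its left, z up, the work surface at z = 0. Lengths are in mm, angles in rad, forces in N, time in s.
With the tool pointing down it reaches from about 350 to 975 mm from the base axis. Payload 7.1 kg.
Tool frame: the origin (TCP) lies on the front face of the gripper's body, between the roots of the fingers; the fingertips stand 80 mm ahead of it and the grasp point (between the pads) lies 61 mm ahead of it; z points along the fingers, y is the line along which they close (so a half turn about z gives the same grasp; the last joint's range is limited). The gripper opens to 88 mm and grips with 3 to 60 N. Pads are 20 mm wide; open, the fingers measure 115 mm over their backs; the gripper's body (75 mm by 178 mm) begins 61 mm behind the grasp point.
Start: joints at [1.093, 0.423, 1.63, -0, 1.089, -0.019], TCP at [276.763, 560.364, 302.675] pointing down, gripper open.
Joint ranges: [-3, 3], [-0.9, 2.11], [0.09, 2.58], [-1.31, 4.45], [0.11, 2.69], [-2.54, 2.54]. Speed limits (rad/s): [2.39, 2.39, 3.01, 3.14, 3.14, 3.14].

### API

Orientations are given as a rotation vector (axis times angle).
In Python, from workcell import readout, vision, close_job gives the robot as it stands.
- The arm moves only by the tool servo_tool, never from a script. Its argument "plan" is a list that holds one entry, the list of rows, each a list of 7 numbers: the gripper command: -1 is fully open, 1 is shut, values between are in proportion, then the shift along the world's x, y, z in units of 40 mm (1.0 is 40 mm), then the turn, a rotation vector about the world's x, y, z in units of 5 degrees (1.0 is 5 degrees). A call has 1 to 5 rows; each row shifts and turns the commanded pose from where the row before left it; what a row does not reach is not made up. A row lasts 1/12 s, in which the tool goes at most 41.7 mm and 7.16 degrees, less where a joint would pass 70% of its speed; a pose out of reach is approached as far as the arm can. A call is refused whole if a number of a shift passes 1 or a number of a turn 1, either way. A call with a gripper value outside its range is refused whole. The fingers move at their own pace and stop on an object; the grip force is fixed at half the most. Time passes only in rows, so rows that do not move let the fingers close. It gives the time, the measured TCP pose, the force, the opening and the grip force at its end, in the units of the state.
- readout.get_obs(): the state, without advancing time (a new reading comes with each control period).
- vision.get_image(name): name is "scene" or "top" or "wrist"; returns the picture (400x640x3 uint8, red, green, blue); there is no depth.
- vision.camera_params(name): a dict with "fx", "fy", "cx", "cy" (pixels), "rvec" (rotation vector, rad) and "tvec" (3), from world to camera coordinates, as OpenCV has them; the wrist camera has in their place "hand_eye" (4x4, takes a point from camera to tool coordinates, whose origin is the TCP and whose axes are the flange's). Camera axes: x right, y down, z forward; pixel columns grow to the right and rows downward; lengths in mm; the calibration is good to about 2 mm. A picture is of the moment at which its call begins: read the wrist's pose just before it. camera_params takes no time and is no camera call.
- close_job(): hands the job in; it is judged then, once.
The state is a dict: "t": time; "qpos": joint angles; "qvel": joint speeds; "joint_torque": joint torques, N m; "ee_pos": TCP position; "orientation": TCP orientation; "ft_force": force on the tool from outside, world axes, zero at the start; "moment": the same for the moment, N m; "width": finger opening in mm; "grasp_force": force on a finger pad.
Only numpy, scipy, OpenCV 4.12 (cv2) and the standard library are available. Lean on these libraries where they do the work, as an engineer would, in place of code of your own. Each camera call takes 0.05 s, during which the arm holds its last target. There are 200 camera calls.

## Working session

There is one attempt and no reset: what is moved stays moved. The work goes in short steps, Python scripts to look and compute and a tool call to move; the robot and the scene stay as the last step left them, time stands still between calls to the robot, and variables do not carry over. Pictures are saved under pics/ and viewed, at most 10 in all, crops included, and the job is handed in when it is done.

Besides the shell and the picture viewer there is one more tool, called after ">>>" by a JSON object that holds its "method" and its "body". servo_tool: Moves the arm, as the interface text tells. Its arguments: {"type":"object","properties":{"plan":{"type":"array"}},"required":["plan"]}

```bash
mkdir -p pics
cat > h.py <<'E'
import numpy as np, cv2
from workcell import readout, vision
def cam(n):
    p=vision.camera_params(n); K=np.array([[p['fx'],0,p['cx']],[0,p['fy'],p['cy']],[0,0,1]])
    if 'rvec' in p:
        R=cv2.Rodrigues(np.array(p['rvec'],float))[0]; t=np.array(p['tvec'],float).ravel()
        return K,R,t
    o=readout.get_obs(); T=np.eye(4); T[:3,:3]=cv2.Rodrigues(np.array(o['orientation'],float))[0]; T[:3,3]=o['ee_pos']
    M=np.linalg.inv(T@np.array(p['hand_eye'])); return K,M[:3,:3],M[:3,3]
def ray(c,u,v):
    K,R,t=c; d=R.T@np.linalg.inv(K)@np.array([u,v,1.]); return -R.T@t,d
def plane(c,u,v,z):
    o,d=ray(c,u,v); return o+d*(z-o[2])/d[2]
def proj(c,P):
    K,R,t=c; q=K@(R@np.array(P,float)+t); return q[:2]/q[2]
def tri(c1,p1,c2,p2):
    o1,d1=ray(c1,*p1);o2,d2=ray(c2,*p2)
    s=np.linalg.lstsq(np.c_[d1,-d2],o2-o1,rcond=None)[0]
    a=o1+s[0]*d1;b=o2+s[1]*d2; return (a+b)/2,np.linalg.norm(a-b)
def save(n,f,im=None):
    im=vision.get_image(n) if im is None else im
    cv2.imwrite('pics/'+f,im[...,::-1]); return im
E
python3 - <<'E'
from h import *
for n in('scene','top','wrist'):
    save(n,n+'1.png'); c=cam(n); print(n,c[0][0,0],'pos',-c[1].T@c[2])
print(readout.get_obs())
E
```

```text
scene 424.45068343764007 pos [1225.30041043  370.09907785 1228.50578056]
top 446.04227027942136 pos [ 401.78761599  -32.49072071 1220.1003141 ]
wrist 334.63049243137993 pos [202.98487491 598.08811039 384.50562977]
{'t': 0.15, 'qpos': array([ 1.09300110e+00,  4.23667174e-01,  1.63048931e+00,  2.13416823e-05,
        1.08860886e+00, -1.90140213e-02]), 'qvel': array([-0.00111936, -0.00123514, -0.00068368, -0.00012528, -0.00180286,
        0.00090773]), 'joint_torque': array([-2.28034369e-04, -5.44985247e+01, -2.73919451e+01,  6.43185130e-02,
        2.04311020e-02, -5.24550728e-05]), 'ee_pos': array([276.61317755, 560.08545468, 302.08892565]), 'orientation': array([-7.14293629e-01, -3.05899645e+00,  1.77804442e-03]), 'ft_force': array([ 0.26465263, -0.20814711,  1.08237978]), 'moment': array([-0.03464632,  0.00248785, -0.02618757]), 'grasp_force': 0.0, 'width': 87.20581446241293}
```

View pics/scene1.png

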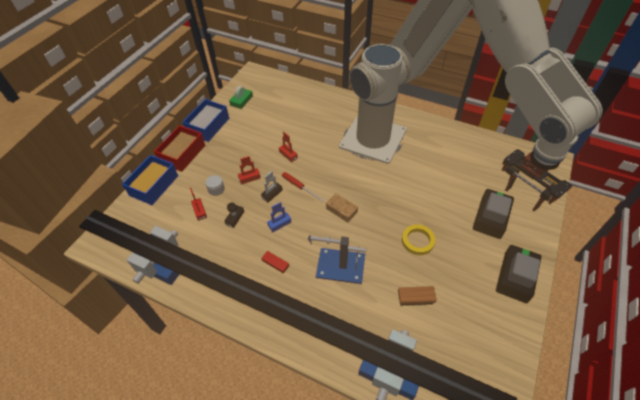

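View pics/top1.png

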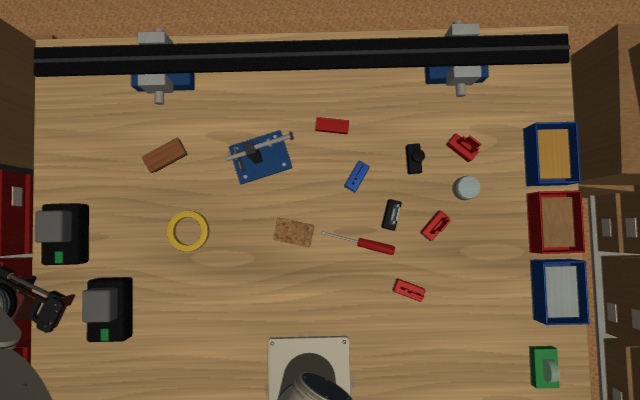

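Run:
```python
from h import *
s=cv2.imread('pics/scene1.png');t=cv2.imread('pics/top1.png')
f=lambda im,x,y,w=64,h=48:cv2.resize(im[y:y+h,x:x+w],(400,300),interpolation=cv2.INTER_CUBIC)
cv2.imwrite('pics/crop1.png',np.vstack([np.hstack([f(s,304,228,68,51),f(s,240,164,68,51)]),np.hstack([f(t,220,120,80,60),f(t,364,190,60,45)])]))
```

```text
(no output)
```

View pics/crop1.png

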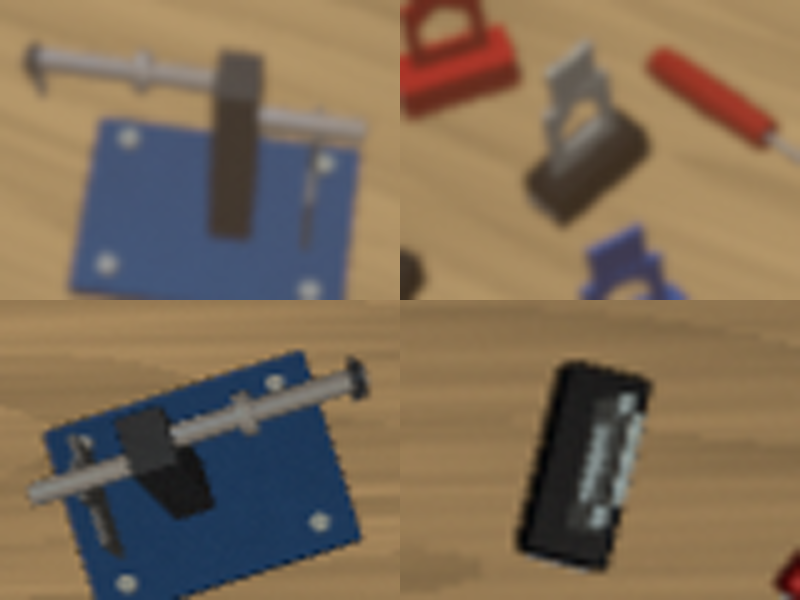

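Crops show the flap peg: tip at top px (292,136), scene (310,238); shoulder at top (269,142), scene (329,240); the scraper is on the other side. The guide is at top (391,214), scene (271,187), lug standing along its length.

Run:
```python
from h import *
s,t=cam('scene'),cam('top')
for n,a,b in(('tip',(292,135.6),(310,237.7)),('sh',(269,142.4),(328.6,239.9))):
    print(n,tri(t,a,s,b),plane(t,*a,150),plane(s,*b,150))
im=cv2.imread('pics/top1.png'); hsv=cv2.cvtColor(im,cv2.COLOR_BGR2HSV)
# stand base
m=((hsv[...,0]>95)&(hsv[...,0]<125)&(hsv[...,1]>120)).astype(np.uint8); m[:, :220]=0;m[:,300:]=0;m[:120]=0;m[190:]=0
r=cv2.minAreaRect(np.argwhere(m)[:,::-1].astype(np.float32)); B=np.array([plane(t,*p,12) for p in cv2.boxPoints(r)])
print('base',B.mean(0),[(np.linalg.norm(e),np.degrees(np.arctan2(e[1],e[0]))) for e in (B[1]-B[0],B[2]-B[1])])
# guide
g=im[190:240,370:415].max(2)<75; m=g.astype(np.uint8)
c=max(cv2.findContours(m,cv2.RETR_EXTERNAL,cv2.CHAIN_APPROX_NONE)[0],key=cv2.contourArea)
r=cv2.minAreaRect((c+np.array([370,190])).astype(np.float32)); B=np.array([plane(t,*p,25) for p in cv2.boxPoints(r)])
print('guide',B.mean(0),[(np.linalg.norm(e),np.degrees(np.arctan2(e[1],e[0]))) for e in (B[1]-B[0],B[2]-B[1])])
tab=((364+ (610/400-1)*60),190+ (460-300)/400*60)
print(tab)
```

```text
tip (array([622.6013775 ,  25.57434752, 146.75724286]), np.float64(4.505003992571004)) [622.92876084  23.38305107 150.        ] [623.48690095  28.65841898 150.        ]
sh (array([607.23191201,  81.02433511, 149.00439642]), np.float64(3.1822766042193398)) [607.73112678  79.48670819 150.        ] [607.09931689  82.71703476 150.        ]
base [595.47188821 118.57306324  12.        ] [(np.float64(146.20679367169464), np.float64(-73.46464440721194)), (np.float64(108.34539532137548), np.float64(-163.5451755925672))]
guide [ 429.01587034 -230.16911518   25.        ] [(np.float64(80.03560645105581), np.float64(-15.948794347667347)), (np.float64(37.59320956143469), np.float64(-105.55235114547727))]
(395.5, 214.0)
```

>>> {"method": "servo_tool", "body": {"plan": [[[-1,0.2,-0.95,0,0,0,0.1],[-1,0.2,-0.95,0,0,0,0.1],[-1,0.2,-0.95,0,0,0,0.1],[-1,0.2,-0.95,0,0,0,0.1],[-1,0.2,-0.95,0,0,0,0.1]]]}}

```text
t: 0.57
ee_pos: [316.5, 368.6, 302.4]
orientation: [-0.646, -3.074, 0.001]
ft_force: [1.8, 0.1, -0.4]
width: 88.0
grasp_force: 0.0
```

>>> {"method": "servo_tool", "body": {"plan": [[[-1,0.2,-0.95,0,0,0,0.1],[-1,0.2,-0.95,0,0,0,0.1],[-1,0.2,-0.95,0,0,0,0.1],[-1,0.2,-0.95,0,0,0,0.1],[-1,0.2,-0.95,0,0,0,0.1]]]}}

```text
t: 0.98
ee_pos: [356.5, 178.6, 302.7]
orientation: [0.579, 3.088, 0.0]
ft_force: [0.8, 0.6, 0.1]
width: 87.7
grasp_force: 0.0
```

>>> {"method": "servo_tool", "body": {"plan": [[[-1,0.2,-0.95,0,0,0,0.1],[-1,0.2,-0.95,0,0,0,0.1],[-1,0.2,-0.95,0,0,0,0.1],[-1,0.2,-0.95,0,0,0,0.1],[-1,0.2,-0.95,0,0,0,0.1]]]}}

```text
t: 1.4
ee_pos: [396.6, -11.6, 302.8]
orientation: [0.512, 3.099, 0.0]
ft_force: [-0.0, -0.1, 0.1]
width: 87.7
grasp_force: 0.0
```

>>> {"method": "servo_tool", "body": {"plan": [[[-1,0.1,-0.95,0,0,0,0.1],[-1,0.1,-0.95,0,0,0,0.1],[-1,0.1,-0.95,0,0,0,0.1],[-1,0.0,-0.6,0,0,0,0.1],[-1,0,0,0,0,0,0]]]}}

```text
t: 1.82
ee_pos: [409.1, -151.3, 302.8]
orientation: [0.464, 3.106, -0.002]
ft_force: [0.7, 0.6, -0.1]
width: 88.2
grasp_force: 0.0
```

Run:
```python
from h import *
o=readout.get_obs(); print(o['ee_pos'],o['orientation'],o['qpos'],o['t'])
R=cv2.Rodrigues(o['orientation'])[0]; print('tool y',np.degrees(np.arctan2(R[1,1],R[0,1])),R[:,2])
print('guide px',proj(cam('wrist'),(429,-230,106)))
save('wrist','w2.png')
```

```text
[ 409.10517691 -151.30147707  302.7924316 ] [ 4.63736320e-01  3.10619235e+00 -1.73840075e-03] [-3.81071247e-01  1.40851341e-01  2.02918414e+00 -1.03308277e-03
  9.70354206e-01 -1.65488529e+00] 1.8167
tool y 73.01755182760436 [ 7.99890178e-04 -1.23873131e-03 -9.99998913e-01]
guide px [237.38805091 235.66162457]
```

View pics/w2.png

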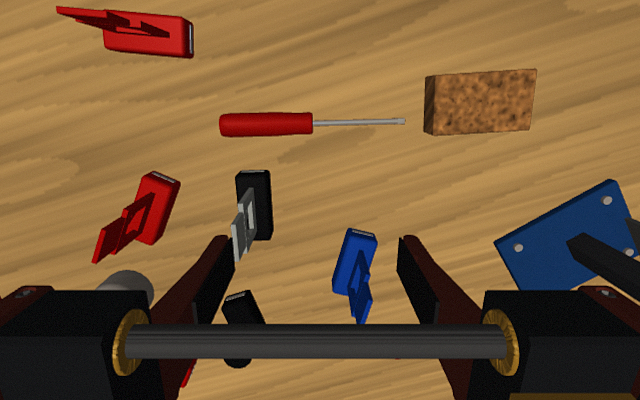

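Wrist view: guide at about (253,210), lug to its lower left, its long side nearly vertical in the picture. Zooming for pixels.

Run:
```python
from h import *
t=cv2.imread('pics/w2.png')
cv2.imwrite('pics/c2.png',cv2.resize(t[160:280,210:300],(600,800)[:2] if 0 else (450,600),interpolation=cv2.INTER_CUBIC))
```

```text
(no output)
```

View pics/c2.png

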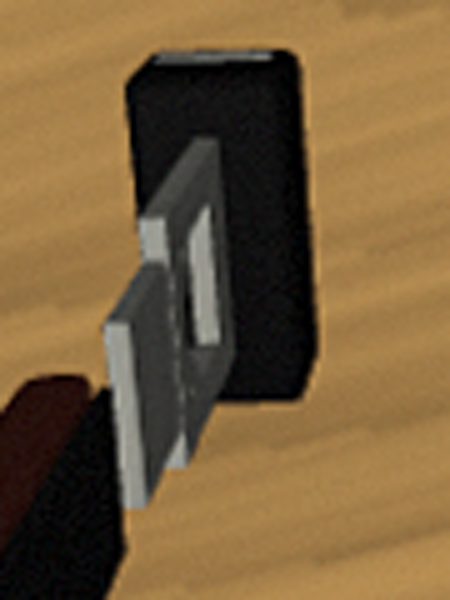

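Run:
```python
from h import *
T=cam('wrist')
q=lambda x,y:(210+x/5,160+y/5)
P=[plane(T,*q(*p),118) for p in((107,322),(130,320),(125,505),(147,500))]
for p in P: print(p)
print('tab',np.mean(P,0)); d=P[2]+P[3]-P[0]-P[1]; print('y ang',np.degrees(np.arctan2(d[1],d[0])),np.linalg.norm(d)/2)
a,b=plane(T,*q(300,60),30),plane(T,*q(317,355),30);d=b-a;print(a,b,np.degrees(np.arctan2(d[1],d[0])),np.linalg.norm(d))
```

```text
[ 412.61850337 -224.49336954  118.        ]
[ 413.42271145 -220.58454407  118.        ]
[ 446.27682968 -234.14251882  118.        ]
[ 446.48847764 -230.04569409  118.        ]
tab [ 429.70163054 -227.31653163  118.        ]
y ang -15.982124724465422 34.703415037982715
[ 394.83148257 -195.2738032    30.        ] [ 461.50333432 -214.43413267   30.        ] -16.03372963217884 69.37041186098376
```

>>> {"method": "servo_tool", "body": {"plan": [[[-0.2,0.26,-0.95,0,0,0,0.2],[-0.2,0.26,-0.95,0,0,0,0],[-0.2,0,0,-0.8,0,0,0],[-0.2,0,0,-0.8,0,0,0],[-0.2,0,0,0,0,0,0]]]}}

```text
t: 2.28
ee_pos: [427.0, -221.6, 234.1]
orientation: [-0.431, -3.103, -0.006]
ft_force: [-1.2, 0.3, -0.4]
width: 57.6
grasp_force: 0.0
```

Run:
```python
from h import *
o=readout.get_obs(); print(o['ee_pos'],o['orientation'],o['width'],o['t'])
c=cam('wrist'); P=np.array([429.7,-227.3,118]);
d=np.array([np.cos(np.radians(-16)),np.sin(np.radians(-16)),0])
im=save('wrist','w3.png').copy()
for k in(-18,18): print(proj(c,P+k*d))
u,v=proj(c,P).astype(int);print(u,v)
cv2.imwrite('pics/c3.png',cv2.resize(im[max(0,v-75):v+75,max(0,u-100):u+100,::-1],None,fx=3,fy=3))
```

```text
[ 426.98463785 -221.60753407  234.10036884] [-0.43068364 -3.10330015 -0.00551056] 57.62707106403679 2.2833
[305.23124537 208.45389325]
[305.44857415 260.09716782]
305 234
```

View pics/c3.png

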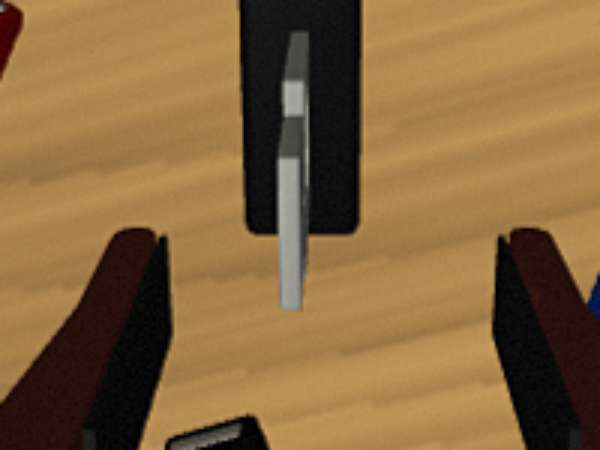

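>>> {"method": "servo_tool", "body": {"plan": [[[-0.2,0,0,0,0,0,0],[-0.2,0,0,0,0,0,0]]]}}

```text
t: 2.5
ee_pos: [430.3, -223.2, 240.2]
orientation: [0.429, 3.11, -0.001]
ft_force: [0.7, -0.1, 0.3]
width: 52.7
grasp_force: 0.0
```

Run:
```python
from h import *
o=readout.get_obs(); print(o['ee_pos'],o['orientation'])
R=cv2.Rodrigues(o['orientation'])[0]; print('tool y',np.degrees(np.arctan2(R[1,1],R[0,1])),R[:,2])
```

```text
[ 430.34115326 -223.2079086   240.22492692] [ 4.29420429e-01  3.11025074e+00 -1.03172171e-03]
tool y 74.27815475311816 [ 1.73031418e-03 -9.02330372e-04 -9.99998096e-01]
```

>>> {"method": "servo_tool", "body": {"plan": [[[-0.2,0,-0.12,-0.6,0,0,0],[-0.2,0,0,-0.6,0,0,0],[-0.2,0,0,-0.6,0,0,0],[-0.2,0,0,0,0,0,0],[-0.2,0,0,0,0,0,0]]]}}

```text
t: 2.92
ee_pos: [429.9, -228.2, 167.5]
orientation: [-0.431, -3.112, -0.0]
ft_force: [0.3, -0.2, 0.1]
width: 52.8
grasp_force: 0.0
```

>>> {"method": "servo_tool", "body": {"plan": [[[1,0,0,0,0,0,0],[1,0,0,0,0,0,0],[1,0,0,0,0,0,0],[1,0,0,0,0,0,0],[1,0,0,0,0,0,0]]]}}

```text
t: 3.33
ee_pos: [429.8, -228.6, 167.4]
orientation: [0.431, 3.111, -0.001]
ft_force: [-0.8, 0.1, 0.1]
width: 23.1
grasp_force: 0.0
```

>>> {"method": "servo_tool", "body": {"plan": [[[1,0,0,0,0,0,0],[1,0,0,0,0,0,0],[1,0,0,0,0,0,0],[1,0,0,0,0,0,0],[1,0,0,0,0,0,0]]]}}

```text
t: 3.75
ee_pos: [429.3, -228.3, 166.5]
orientation: [-0.431, -3.111, -0.0]
ft_force: [0.0, -0.5, -1.1]
width: 4.9
grasp_force: 30.0
```

>>> {"method": "servo_tool", "body": {"plan": [[[1,0,0,0.25,0,0,0],[1,0,0,0.75,0,0,0],[1,0,0,0.9,0,0,0],[1,0,0,0.9,0,0,0],[1,0,0,0.6,0,0,0]]]}}

```text
t: 4.17
ee_pos: [429.9, -228.6, 306.1]
orientation: [0.431, 3.11, -0.001]
ft_force: [0.9, -0.7, -3.6]
width: 4.7
grasp_force: 30.0
```

>>> {"method": "servo_tool", "body": {"plan": [[[1,0.6,0.5,0,0,0,0.9],[1,0.8,0.6,0,0,0,0.9],[1,0.8,0.6,0,0,0,0.9],[1,0.8,0.6,0,0,0,0.9],[1,0.8,0.6,0,0,0,0.9]]]}}

```text
t: 4.58
ee_pos: [582.4, -111.0, 303.3]
orientation: [0.19, -3.136, -0.0]
ft_force: [0.8, -0.4, -2.7]
width: 4.9
grasp_force: 30.0
```

>>> {"method": "servo_tool", "body": {"plan": [[[1,0.8,0.6,0,0,0,0.9],[1,0.6,0.5,0,0,0,0.9],[1,0.2,0.1,0,0,0,0.15],[1,0,0,0,0,0,0],[1,0,0,0,0,0,0]]]}}

```text
t: 5.0
ee_pos: [644.8, -64.4, 302.2]
orientation: [0.449, -3.107, -0.0]
ft_force: [-0.6, 0.2, -2.7]
width: 5.1
grasp_force: 30.0
```

Run:
```python
from h import *
o=readout.get_obs(); print(o['ee_pos'],o['orientation'],o['qpos'],o['t'],o['ft_force'])
R=cv2.Rodrigues(o['orientation'])[0]; print('tool y',np.degrees(np.arctan2(R[1,1],R[0,1])),R[:,2])
c=cam('wrist'); print('tip,sh px',proj(c,(623,24.5,150)),proj(c,(607,80.5,150)))
save('wrist','w4.png')
```

```text
[644.7601263  -64.37896075 302.23836439] [ 4.49054226e-01 -3.10729163e+00 -1.85603248e-04] [-1.17741262e-01  4.57805227e-01  1.57528799e+00 -4.55144404e-04
  1.11048230e+00 -1.97538025e+00] 5.0 [-0.6223056   0.23177309 -2.72628186]
tool y 106.44645877642894 [-2.01699463e-03 -1.72025645e-04 -9.99997951e-01]
tip,sh px [436.067384   213.72583319] [513.87369581 214.43826421]
```

View pics/w4.png

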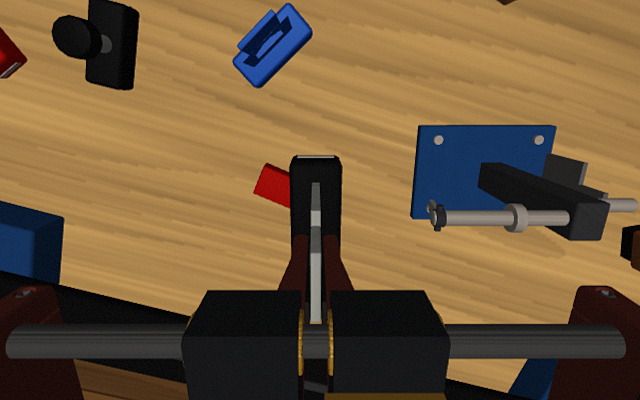

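Run:
```python
from h import *
c=cam('wrist'); o=readout.get_obs(); R=cv2.Rodrigues(o['orientation'])[0]; p=o['ee_pos']
for n,k in(('tabtop',(18,0,49)),('tabtop-',(-18,0,49)),('shoulder86',(26,0,81)),('sled_end_top',(40,0,137)),('eyebottom',(16,0,121))): print(n,proj(c,p+R@np.array(k,float)))
im=cv2.imread('pics/w4.png')
a=cv2.resize(im[190:245,415:540],(800,352),interpolation=cv2.INTER_CUBIC)
b=cv2.resize(im[150:330,270:360],(400,800),interpolation=cv2.INTER_CUBIC)[:,:]
b=cv2.rotate(cv2.resize(im[145:330,280:352],(240*72//72,617)),cv2.ROTATE_90_COUNTERCLOCKWISE)
b=cv2.copyMakeBorder(b,0,0,0,800-b.shape[1],0)
cv2.imwrite('pics/c4.png',np.vstack([a,b]))
```

```text
tabtop [312.83639414 247.28597959]
tabtop- [312.90408114 317.80459564]
shoulder86 [313.22394477 205.74852145]
sled_end_top [313.66569041 158.40247401]
eyebottom [313.56785464 200.27274014]
```

View pics/c4.png

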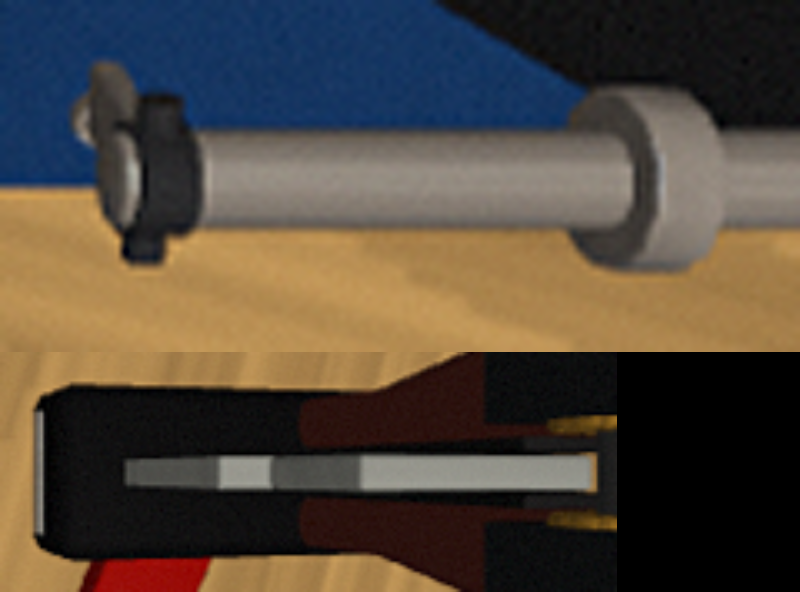

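Run:
```python
from h import *
c=cam('wrist'); o=readout.get_obs(); R=cv2.Rodrigues(o['orientation'])[0]; p=o['ee_pos']
x,y=R[:,0],R[:,1]
f=lambda P:(round(float((P-p)@x),1),round(float((P-p)@y),1))
for n,px,z in(('tabtop',(316,253),253.2),('tabtop-',(316,322.5),253.2),('sh86',(316,211),221.2),('tip',(434,218),150),('shf',(511,218),150)): print(n,f(plane(c,*px,z)))
for P in((623,24.5,150),(607,80.5,150)): print('ext',f(np.array(P)))
print(x,y)
```

```text
tabtop (15.2, 1.4)
tabtop- (-20.7, 1.4)
sh86 (23.1, 1.4)
tip (-8.0, 90.2)
shf (-8.0, 148.0)
ext (-5.1, 91.8)
ext (-5.6, 150.0)
[-0.9593437  -0.28223334  0.00200376] [-2.82233079e-01  9.59345774e-01  4.18402384e-04]
```

>>> {"method": "servo_tool", "body": {"plan": [[[1,0.12,0.04,-0.64,0,0,0],[1,0,0,-0.64,0,0,0],[1,-0.2,0.66,0,0,0,0],[1,-0.2,0.66,0,0,0,0],[1,0,0,0,0,0,0]]]}}

```text
t: 5.47
ee_pos: [631.3, -8.2, 250.7]
orientation: [0.448, -3.106, -0.003]
ft_force: [-0.1, 0.7, -4.5]
width: 5.0
grasp_force: 30.0
```

>>> {"method": "servo_tool", "body": {"plan": [[[1,-0.1,0.34,0,0,0,0],[1,0,0,0,0,0,0],[1,0,0,0,0,0,0]]]}}

```text
t: 5.72
ee_pos: [630.0, 3.2, 252.0]
orientation: [-0.449, 3.109, -0.001]
ft_force: [0.1, 0.3, -3.0]
width: 4.7
grasp_force: 30.0
```

Run:
```python
from h import *
o=readout.get_obs(); print(o['ee_pos'],o['ft_force'])
R=cv2.Rodrigues(o['orientation'])[0]; print('tool y',np.degrees(np.arctan2(R[1,1],R[0,1])),R[:,2])
p=np.array([644.76,-64.38]);x=np.array([-.959,-.282]);y=np.array([-.282,.959]);d=o['ee_pos'][:2]-p;print(d@x,d@y)
im=save('wrist','w5.png');s=save('scene','s5.png')
a=cv2.resize(im[140:340,250:490],(480,400)); b=cv2.resize(s[210:260,290:350],(480,400)[:2],interpolation=cv2.INTER_CUBIC)
cv2.imwrite('pics/c5.png',np.hstack([a[:,:400],b[:,:400]])[...,::-1])
```

```text
[629.98824536   3.21846658 252.01504408] [ 0.07124162  0.25972812 -3.01737653]
tool y 106.44224492362201 [ 4.45975709e-04 -2.68943093e-04 -9.99999864e-01]
-4.896654873164792 68.99256426356027
```

View pics/c5.png

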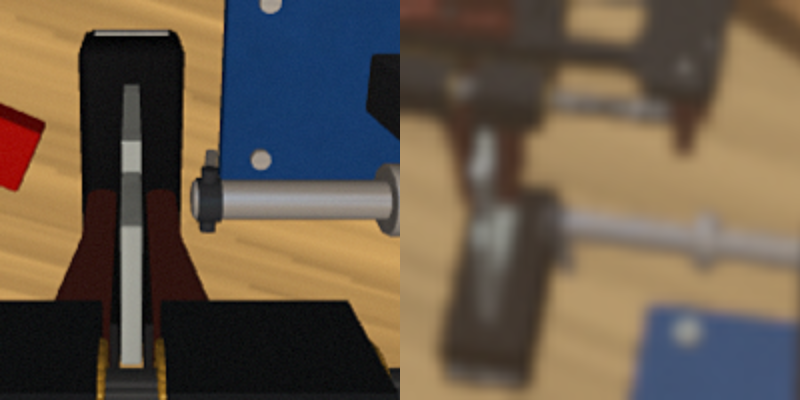

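Guide hangs in the gripper about 20 mm before the tip (wrist crop: lug at x≈132, peg tip at x≈195, y≈199). Aligned; advancing.

>>> {"method": "servo_tool", "body": {"plan": [[[1,-0.07,0.24,-0.03,0,0,0],[1,-0.07,0.24,0,0,0,0],[1,-0.03,0.12,0,0,0,0],[1,-0.03,0.12,0,0,0,0],[1,0,0,0,0,0,0]]]}}

```text
t: 6.23
ee_pos: [622.0, 33.5, 250.2]
orientation: [0.451, -3.109, -0.0]
ft_force: [0.0, -0.4, -4.0]
width: 4.9
grasp_force: 30.0
```

>>> {"method": "servo_tool", "body": {"plan": [[[1,-0.04,0.12,0,0,0,0],[1,-0.03,0.12,0,0,0,0],[1,-0.04,0.12,0,0,0,0],[1,-0.03,0.12,0,0,0,0],[1,0,0,0,0,0,0]]]}}

```text
t: 6.65
ee_pos: [616.5, 52.5, 250.2]
orientation: [0.451, -3.109, -0.001]
ft_force: [0.3, 0.9, -3.7]
width: 4.8
grasp_force: 30.0
```

>>> {"method": "servo_tool", "body": {"plan": [[[1,-0.04,0.12,0,0,0,0],[1,-0.03,0.12,0,0,0,0],[1,-0.04,0.12,0,0,0,0],[1,0,0,0,0,0,0],[1,0,0,0,0,0,0]]]}}

```text
t: 7.07
ee_pos: [612.3, 66.3, 250.3]
orientation: [0.451, -3.109, 0.0]
ft_force: [-0.1, 0.0, -2.5]
width: 4.8
grasp_force: 30.0
```

```bash
cat > st.py <<'E'
from h import *
o=readout.get_obs(); print(o['ee_pos'],o['ft_force'],o['t'])
p=np.array([644.76,-64.38]);x=np.array([-.959,-.283]);y=np.array([-.283,.959]);d=o['ee_pos'][:2]-p;print('lat',d@x,'along',d@y,'F along',o['ft_force'][:2]@y,'F lat',o['ft_force'][:2]@x)
E
python3 st.py
```

```text
[612.26019471  66.30761535 250.29241687] [-0.09376774  0.04299705 -2.50344408] 7.0667
lat -5.817281870303834 along 134.52686801881114 F along 0.06777044344155007 F lat 0.07775509707089115
```

>>> {"method": "servo_tool", "body": {"plan": [[[1,-0.04,0.13,0,0,0,0],[1,0,0,0,0,0,0],[1,0,0,0,0,0,0],[1,0,0,0,0,0,0]]]}}

```text
t: 7.4
ee_pos: [610.8, 71.1, 250.2]
orientation: [0.45, -3.109, 0.0]
ft_force: [0.3, 0.1, -3.6]
width: 4.9
grasp_force: 30.0
```

>>> {"method": "servo_tool", "body": {"plan": [[[1,0.03,-0.12,0,0,0,0],[1,0.04,-0.12,0,0,0,0],[1,0.03,-0.12,0,0,0,0],[1,0.04,-0.12,0,0,0,0],[1,0,0,0,0,0,0]]]}}

```text
t: 7.82
ee_pos: [616.8, 50.8, 250.3]
orientation: [-0.448, 3.109, -0.0]
ft_force: [-0.0, 0.3, -3.4]
width: 5.2
grasp_force: 30.0
```

```bash
python3 st.py
```

```text
[616.78192236  50.75261933 250.31257876] [-0.00752027  0.32905803 -3.40292066] 7.8167
lat -5.751554817162947 along 118.32997790529348 F along 0.317694889353219 F lat -0.08591148774898727
```

>>> {"method": "servo_tool", "body": {"plan": [[[1,0.01,-0.025,0,0,0,0],[1,0.005,-0.025,0,0,0,0],[1,0.01,-0.025,0,0,0,0],[1,0.005,-0.025,0,0,0,0],[1,0,0,0,0,0,0]]]}}

```text
t: 8.23
ee_pos: [617.6, 47.9, 250.3]
orientation: [-0.45, 3.109, -0.0]
ft_force: [-0.3, -0.3, -4.4]
width: 5.0
grasp_force: 30.0
```

>>> {"method": "servo_tool", "body": {"plan": [[[1,0.01,-0.025,0,0,0,0],[1,0.005,-0.025,0,0,0,0],[1,0,0,0,0,0,0]]]}}

```text
t: 8.48
ee_pos: [618.2, 45.9, 250.3]
orientation: [-0.45, 3.109, -0.0]
ft_force: [0.3, 0.1, -3.8]
width: 4.9
grasp_force: 30.0
```

>>> {"method": "servo_tool", "body": {"plan": [[[1,0.01,-0.025,0,0,0,0],[1,0.005,-0.025,0,0,0,0],[1,0,0,0,0,0,0]]]}}

```text
t: 8.73
ee_pos: [618.8, 43.8, 250.3]
orientation: [-0.45, 3.109, -0.0]
ft_force: [-0.2, 1.0, -3.7]
width: 5.1
grasp_force: 30.0
```

>>> {"method": "servo_tool", "body": {"plan": [[[1,0.007,-0.024,0,0,0,0],[1,0,0,0,0,0,0]]]}}

```text
t: 8.9
ee_pos: [619.1, 42.9, 250.3]
orientation: [-0.45, 3.109, -0.0]
ft_force: [0.6, 0.4, -2.8]
width: 4.9
grasp_force: 30.0
```

>>> {"method": "servo_tool", "body": {"plan": [[[1,0.007,-0.024,0,0,0,0],[1,0,0,0,0,0,0]]]}}

```text
t: 9.07
ee_pos: [619.4, 41.9, 250.3]
orientation: [-0.45, 3.109, -0.0]
ft_force: [-1.1, 0.9, -3.4]
width: 4.8
grasp_force: 30.0
```

>>> {"method": "servo_tool", "body": {"plan": [[[1,0.007,-0.024,0,0,0,0],[1,0,0,0,0,0,0]]]}}

```text
t: 9.23
ee_pos: [619.7, 40.9, 250.3]
orientation: [-0.45, 3.109, -0.0]
ft_force: [0.0, -0.2, -3.4]
width: 5.0
grasp_force: 30.0
```

>>> {"method": "servo_tool", "body": {"plan": [[[1,0.007,-0.024,0,0,0,0],[1,0,0,0,0,0,0]]]}}

```text
t: 9.4
ee_pos: [619.9, 40.0, 250.3]
orientation: [-0.45, 3.109, -0.0]
ft_force: [-0.5, 0.1, -3.7]
width: 5.0
grasp_force: 30.0
```

>>> {"method": "servo_tool", "body": {"plan": [[[1,0.007,-0.024,0,0,0,0],[1,0,0,0,0,0,0]]]}}

```text
t: 9.57
ee_pos: [620.2, 39.0, 250.3]
orientation: [-0.45, 3.109, -0.0]
ft_force: [0.1, -0.3, -2.3]
width: 4.8
grasp_force: 30.0
```

>>> {"method": "servo_tool", "body": {"plan": [[[1,0.007,-0.024,0,0,0,0],[1,0,0,0,0,0,0]]]}}

```text
t: 9.73
ee_pos: [620.5, 38.1, 250.3]
orientation: [0.45, -3.109, 0.0]
ft_force: [-0.7, -0.1, -3.8]
width: 5.0
grasp_force: 30.0
```

>>> {"method": "servo_tool", "body": {"plan": [[[1,0.007,-0.024,0,0,0,0],[1,0,0,0,0,0,0]]]}}

```text
t: 9.9
ee_pos: [620.8, 37.1, 250.3]
orientation: [-0.45, 3.109, -0.0]
ft_force: [-0.7, 0.7, -2.9]
width: 5.1
grasp_force: 30.0
```

>>> {"method": "servo_tool", "body": {"plan": [[[1,0.007,-0.024,0,0,0,0],[1,0,0,0,0,0,0]]]}}

```text
t: 10.07
ee_pos: [621.0, 36.2, 250.3]
orientation: [0.45, -3.109, 0.0]
ft_force: [-0.6, 0.3, -4.1]
width: 4.5
grasp_force: 30.0
```

>>> {"method": "servo_tool", "body": {"plan": [[[1,0.007,-0.024,0,0,0,0],[1,0,0,0,0,0,0]]]}}

```text
t: 10.23
ee_pos: [621.3, 35.2, 250.3]
orientation: [-0.45, 3.109, -0.0]
ft_force: [0.1, 0.3, -3.1]
width: 4.9
grasp_force: 30.0
```

>>> {"method": "servo_tool", "body": {"plan": [[[1,0.007,-0.024,0,0,0,0],[1,0,0,0,0,0,0]]]}}

```text
t: 10.4
ee_pos: [621.6, 34.2, 250.3]
orientation: [-0.45, 3.109, -0.0]
ft_force: [0.0, 0.2, -3.1]
width: 4.5
grasp_force: 30.0
```

>>> {"method": "servo_tool", "body": {"plan": [[[1,0.007,-0.024,0,0,0,0],[1,0,0,0,0,0,0]]]}}

```text
t: 10.57
ee_pos: [621.8, 33.6, 250.3]
orientation: [0.449, -3.109, -0.001]
ft_force: [-0.1, 1.2, -2.7]
width: 4.7
grasp_force: 30.0
```

>>> {"method": "servo_tool", "body": {"plan": [[[1,0.004,-0.012,0,0,0,0],[1,0,0,0,0,0,0]]]}}

```text
t: 10.73
ee_pos: [621.9, 33.3, 250.2]
orientation: [0.449, -3.109, -0.001]
ft_force: [-1.1, 4.2, -3.5]
width: 4.7
grasp_force: 30.0
```

>>> {"method": "servo_tool", "body": {"plan": [[[1,0.004,-0.012,0,0,0,0],[1,0,0,0,0,0,0]]]}}

```text
t: 10.9
ee_pos: [621.9, 33.1, 250.2]
orientation: [0.449, -3.109, -0.002]
ft_force: [-1.1, 6.1, -2.2]
width: 5.0
grasp_force: 30.0
```

>>> {"method": "servo_tool", "body": {"plan": [[[1,0,0,0,0,0,0],[1,0,0,0,0,0,0],[1,0,0,0,0,0,0],[1,0,0,0,0,0,0],[1,0,0,0,0,0,0]]]}}

```text
t: 11.32
ee_pos: [621.9, 33.1, 250.2]
orientation: [0.45, -3.109, -0.002]
ft_force: [-2.0, 5.2, -3.3]
width: 4.9
grasp_force: 30.0
```

>>> {"method": "servo_tool", "body": {"plan": [[[1,0,0,0,0,0,0],[1,0,0,0,0,0,0],[1,0,0,0,0,0,0],[1,0,0,0,0,0,0],[1,0,0,0,0,0,0]]]}}

```text
t: 11.73
ee_pos: [621.9, 33.1, 250.2]
orientation: [0.45, -3.109, -0.002]
ft_force: [-0.1, 5.7, -3.8]
width: 4.7
grasp_force: 30.0
```

>>> {"method": "servo_tool", "body": {"plan": [[[1,0,0,0,0,0,0],[1,0,0,0,0,0,0],[1,0,0,0,0,0,0],[1,0,0,0,0,0,0],[1,0,0,0,0,0,0]]]}}

```text
t: 12.15
ee_pos: [621.9, 33.1, 250.2]
orientation: [0.45, -3.109, -0.002]
ft_force: [-0.4, 5.1, -2.3]
width: 4.9
grasp_force: 30.0
```

>>> {"method": "servo_tool", "body": {"plan": [[[1,-0.035,0.12,0,0,0,0],[1,-0.035,0.12,0,0,0,0],[1,-0.035,0.12,0,0,0,0],[1,-0.035,0.12,0,0,0,0],[1,0,0,0,0,0,0]]]}}

```text
t: 12.57
ee_pos: [616.3, 52.5, 250.3]
orientation: [0.451, -3.109, 0.0]
ft_force: [0.0, 0.4, -3.2]
width: 4.9
grasp_force: 30.0
```

>>> {"method": "servo_tool", "body": {"plan": [[[1,0,0,-0.05,0,0,0],[1,0,0,0,0,0,0]]]}}

```text
t: 12.73
ee_pos: [616.5, 51.6, 248.0]
orientation: [0.45, -3.109, 0.0]
ft_force: [0.6, 0.5, -4.1]
width: 5.0
grasp_force: 30.0
```

>>> {"method": "servo_tool", "body": {"plan": [[[1,0,0,-0.025,0,0,0],[1,0,0,0,0,0,0]]]}}

```text
t: 12.9
ee_pos: [616.5, 51.4, 247.0]
orientation: [0.449, -3.109, 0.0]
ft_force: [-0.5, 0.7, -4.4]
width: 4.8
grasp_force: 30.0
```

>>> {"method": "servo_tool", "body": {"plan": [[[1,0,0,-0.015,0,0,0],[1,0,0,0,0,0,0],[1,0,0,0,0,0,0]]]}}

```text
t: 13.15
ee_pos: [616.6, 51.6, 246.6]
orientation: [0.45, -3.109, 0.0]
ft_force: [-1.3, -0.1, -4.6]
width: 5.0
grasp_force: 30.0
```

>>> {"method": "servo_tool", "body": {"plan": [[[1,0,0,-0.015,0,0,0],[1,0,0,0,0,0,0]]]}}

```text
t: 13.32
ee_pos: [616.7, 51.6, 246.3]
orientation: [-0.45, 3.109, -0.0]
ft_force: [-1.0, 0.1, -0.3]
width: 5.1
grasp_force: 30.0
```

>>> {"method": "servo_tool", "body": {"plan": [[[0.6,0,0,0,0,0,0],[0.4,0,0,0,0,0,0],[0.2,0,0,0,0,0,0],[0,0,0,0,0,0,0],[-0.2,0,0,0,0,0,0]]]}}

```text
t: 13.73
ee_pos: [616.7, 51.7, 246.3]
orientation: [-0.45, 3.109, -0.0]
ft_force: [-0.4, 0.0, 0.2]
width: 34.8
grasp_force: 0.0
```

>>> {"method": "servo_tool", "body": {"plan": [[[-0.2,0,0,0,0,0,0],[-0.2,0,0,0,0,0,0],[-0.2,0,0,0.1,0,0,0],[-0.2,0,0,0.3,0,0,0],[-0.2,0,0,0.5,0,0,0]]]}}

```text
t: 14.15
ee_pos: [615.7, 51.6, 281.3]
orientation: [0.449, -3.106, -0.0]
ft_force: [-0.1, 0.1, 0.5]
width: 53.0
grasp_force: 0.0
```

>>> {"method": "servo_tool", "body": {"plan": [[[-0.2,0,0,0.9,0,0,0],[-0.2,0,0,0.9,0,0,0],[-0.2,0,0,0.9,0,0,0],[-0.2,0,0,0,0,0,0],[-0.2,0,0,0,0,0,0]]]}}

```text
t: 14.57
ee_pos: [617.4, 51.7, 394.0]
orientation: [-0.449, 3.103, -0.001]
ft_force: [0.0, -0.8, 0.1]
width: 53.1
grasp_force: 0.0
```

Run:
```python
from h import *
im=save('wrist','w6.png');s=save('scene','s6.png')
b=cv2.resize(s[215:275,290:380],(600,400)[:2],interpolation=cv2.INTER_CUBIC)
a=cv2.resize(im[60:340,200:410],(300,400))
cv2.imwrite('pics/c6.png',np.hstack([a,b[:,:500]])[...,::-1])
o=readout.get_obs();print(o['ee_pos'],o['ft_force'],o['width'],o['t'])
```

```text
[616.10277655  51.63817738 390.08838658] [-0.80527548  0.63023384 -0.46686603] 52.66594770491936 14.6667
```

View pics/c6.png

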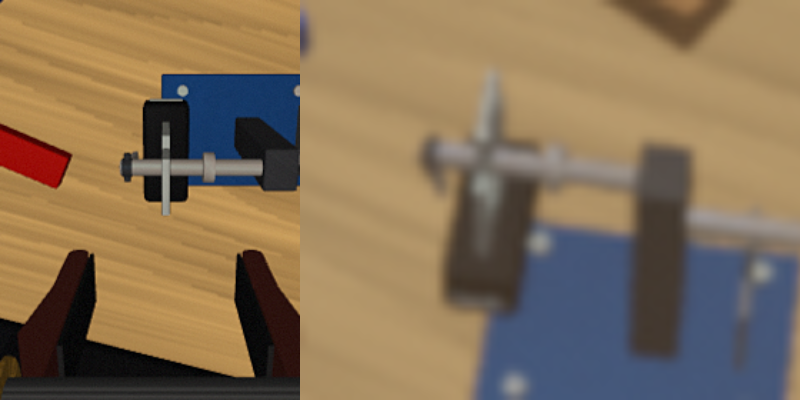

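The guide hangs on the peg between collar (125,167) and shoulder (208,167), and the flap is down at the tip; the gripper is clear above. I'll let it settle, then hand in.

>>> {"method": "servo_tool", "body": {"plan": [[[-0.2,0,0,0,0,0,0],[-0.2,0,0,0,0,0,0],[-0.2,0,0,0,0,0,0],[-0.2,0,0,0,0,0,0],[-0.2,0,0,0,0,0,0]]]}}

```text
t: 15.08
ee_pos: [616.5, 51.7, 389.5]
orientation: [0.45, -3.108, -0.0]
ft_force: [0.6, 0.2, 0.5]
width: 52.5
grasp_force: 0.0
```

>>> {"method": "servo_tool", "body": {"plan": [[[-0.2,0,0,0,0,0,0],[-0.2,0,0,0,0,0,0],[-0.2,0,0,0,0,0,0],[-0.2,0,0,0,0,0,0],[-0.2,0,0,0,0,0,0]]]}}

```text
t: 15.5
ee_pos: [616.6, 51.7, 390.1]
orientation: [-0.45, 3.109, -0.0]
ft_force: [-0.1, 0.2, 0.2]
width: 52.8
grasp_force: 0.0
```

```bash
python3 -c "from workcell import close_job; print(close_job())"
```

```text
the job is handed in; nothing more can be done
None
```

The guide hangs freely by its eye on the flap peg behind the shut flap, after a pull of about 5 to 6 N held against the flap for just over a second; the job was handed in at about 15.5 s.

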